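# Sort the counter after spiral-cutting

### The job

Tidy the kitchen counter by sorting the five loose things into their trays: stand the two spice jars upright in the tall two-bay caddy, one in each bay; lay the two blade cassettes flat, grip rib up, in the low two-bay tray, one in each bay, fully down; and lay the courgette lengthwise in the wide steel tray, inside its rim. Leave the oil bottle and the mug standing where they are, and let go of everything at the end.

Things in the scene. Friction and masses are not known exactly. Their poses are not given: they have to be found in the camera images.
- jar_a_mid (a point): a spice jar standing upright: plain round jar 44 mm in diameter and 95 mm tall, brown contents, paper band, black cap (the top 25 mm, 42 mm in diameter); this point is on its axis half-way up, 47.5 mm above its foot, z up the jar
- jar_b_mid (a point): the other spice jar, the same in every way: a spice jar standing upright: plain round jar 44 mm in diameter and 95 mm tall, brown contents, paper band, black cap (the top 25 mm, 42 mm in diameter); this point is on its axis half-way up, 47.5 mm above its foot, z up the jar
- blade_a_grip (a point): a cutter blade cassette lying flat: white plastic plate 70 x 50 mm and 8 mm thick with steel teeth showing, and along the middle of it an upright grip rib 44 mm long (along x), 12 mm thick (along y), its top 42 mm above the underside; this point is in the rib, above the plate's centre, 31 mm above the underside (11 mm below the rib's top); x along the plate's long side, y across the rib, z up. The half turn is equivalent
- blade_b_grip (a point): the other blade cassette, of the same sizes: a cutter blade cassette lying flat: white plastic plate 70 x 50 mm and 8 mm thick with steel teeth showing, and along the middle of it an upright grip rib 44 mm long (along x), 12 mm thick (along y), its top 42 mm above the underside; this point is in the rib, above the plate's centre, 31 mm above the underside (11 mm below the rib's top); x along the plate's long side, y across the rib, z up. The half turn is equivalent
- courgette_mid (a point): a green courgette lying on the counter, 140 mm long and 42 mm thick, faintly eight-sided so that it does not roll; this point is at its middle, 21 mm above its underside; x along its length. It may be laid either way round
- spice_caddy: the tall caddy, white plastic, fixed to the counter, 164 mm (x) x 74 mm (y), 45 mm high, walls and floor 4 mm; a full-height 4 mm divider across the middle makes two bays, each 76 mm (x) x 66 mm (y) inside, centred at x = -40 mm and x = +40 mm, y = 0. Origin at the centre of its underside, x along its length, z up
- blade_tray: the low two-bay blade tray, grey plastic, fixed to the counter, 192 mm (x) x 76 mm (y), 12 mm high, walls and floor 4 mm; a full-height 4 mm divider across the middle makes two bays, each 90 mm (x) x 68 mm (y) inside, centred at x = -47 mm and x = +47 mm, y = 0; a cassette fits with its long side along x. Origin at the centre of its underside, x along its length, z up
- veg_tray: the wide steel vegetable tray without a divider, fixed to the counter, 200 mm (x) x 120 mm (y), 14 mm high, rim walls and floor 4 mm. Origin at the centre of its underside, x along its length, z up
- oil_bottle: oil bottle, green glass with a red cap, 68 mm in diameter, 210 mm tall, standing loose on the counter; origin at the centre of its foot. Not to be disturbed
- mug: white mug, 80 mm in diameter, 90 mm tall, with a handle, standing loose on the counter; origin at the centre of its foot. Not to be disturbed
Mind the look-alikes: they are no part of the job. What is shaped like the part that bears blade_b_grip but pink or purple is not meant.

How it is judged:
At the end, for the whole second after the job is handed in: Jars stand on the floor of the caddy's two bays (tilt < 0.12 rad), cassettes lie rib up on the floor of the blade tray's two bays (within 4 mm, 0.08 rad), courgette on the steel tray's floor inside its rim, within 0.45 rad of lengthwise; all at rest (< 20 mm/s, 0.2 rad/s) (x of jar_a_mid in the frame of spice_caddy between -0.08 and 0.08 m and y of jar_a_mid in the frame of spice_caddy between -0.035 and 0.035 m and z of jar_a_mid in the frame of spice_caddy between 0.046 and 0.057 m and angle between each of jar_a_mid, jar_b_mid's own z axis and vertical below 0.12 rad and linear speed of each of jar_a, jar_b, blade_a, blade_b, courgette below 0.02 m/s and angular speed of each of jar_a, jar_b, blade_a, blade_b, courgette below 0.2 rad/s and x of jar_b_mid in the frame of spice_caddy between -0.08 and 0.08 m and y of jar_b_mid in the frame of spice_caddy between -0.035 and 0.035 m and z of jar_b_mid in the frame of spice_caddy between 0.046 and 0.057 m and x of blade_a_grip in the frame of blade_tray between -0.095 and 0.095 m and y of blade_a_grip in the frame of blade_tray between -0.035 and 0.035 m and z of blade_a_grip in the frame of blade_tray between 0.031 and 0.039 m and angle between each of blade_a_grip, blade_b_grip's own z axis and vertical below 0.08 rad and x of blade_b_grip in the frame of blade_tray between -0.095 and 0.095 m and y of blade_b_grip in the frame of blade_tray between -0.035 and 0.035 m and z of blade_b_grip in the frame of blade_tray between 0.031 and 0.039 m and x of courgette_mid in the frame of veg_tray between -0.035 and 0.035 m and y of courgette_mid in the frame of veg_tray between -0.04 and 0.04 m and z of courgette_mid in the frame of veg_tray between 0.02 and 0.03 m and angle between courgette_mid's own x axis and vertical between 1.47 and 1.67 rad and angle between the x axis of courgette_mid and the x axis of veg_tray, either way round below 0.45 rad); the robot touches nothing.
It fails at once if the oil bottle is displaced by more than 30 mm or tipped (distance of oil_bottle from where it was at the start of the episode above 0.03 m or angle between oil_bottle's own z axis and vertical above 0.3 rad).
It fails at once if the mug is displaced by more than 30 mm or tipped (distance of mug from where it was at the start of the episode above 0.03 m or angle between mug's own z axis and vertical above 0.3 rad).
It also fails if it takes over 128 s, if anything falls off the work surface, if the arm or the gripper's body presses on something with over 40 N, if the wrist force passes 120 N, or if a joint passes its speed limit or range.

### The arm

A 6-joint arm with a two-finger parallel gripper is mounted at the origin on the work surface. World frame = base frame: x ahead of the robot, y to its left, z up, the work surface at z = 0. Lengths are in m, angles in rad, forces in N, time in s.
With the tool pointing down it reaches from about 0.275 to 0.85 m from the base axis. Payload 5.2 kg.
Tool frame: the origin (TCP) lies on the centre line of the jaws, within the pads' length; the fingertips stand ahead of it and the grasp point (between the pads) lies 5 mm behind it (robot.tcp_to_tips is the z of the fingertips in the tool frame, in m); z points along the fingers, y is the line along which they close (so a half turn about z gives the same grasp; the last joint's range is limited). The gripper opens to 85 mm and grips with 20 to 120 N. Pads are 22 mm wide; open, the fingers measure 114 mm over their backs; the gripper's body (76 mm by 85 mm) begins 54 mm behind the grasp point. The pads swing forward as they close: fully open they stand 13 mm farther back than shut.
Start: joints at [-1.495, 0.259, 1.535, -0, 1.348, -0.203], TCP at [0.151, -0.529, 0.222] pointing down, gripper open.
Joint ranges: [-3.14, 3.14], [-0.91, 2.08], [0.19, 2.58], [-1.22, 4.36], [0.22, 2.71], [-3.12, 3.12]. Speed limits (rad/s): [2.57, 2.57, 3.14, 3.14, 3.14, 3.14].

### API

Orientations are given as a rotation vector (axis times angle).
In Python, from cell import robot gives the robot as it stands.
- The arm moves only by the tool arm_command, never from a script. Its arguments are lists of equal length, an entry for each row: "translation": the shift along the tool's x, y, z in mm, a list of three; "rot": the turn, a rotation vector about the tool's x, y, z in rad, a list of three; "fingers": the opening in per cent of the stroke, from 0 (shut) to 100 (fully open). A call has 1 to 10 rows; each row shifts and turns the commanded pose from where the row before left it, along the tool's axes as they then stand; what a row does not reach is not made up. A row lasts 1/8 s, in which the tool goes at most 62.5 mm and 10.7 degrees, less where a joint would pass 70% of its speed; a pose out of reach is approached as far as the arm can. A call with a gripper value outside its range is refused whole. The fingers move at their own pace and stop on an object; "grip_force" is the grip in N (left out, the last holds). Time passes only in rows, so rows that do not move let the fingers close. It gives the time, the measured TCP pose, the force, the opening and the grip force at its end, in the units of the state.
- robot.observe(): the state, without advancing time (a new reading comes with each control period).
- robot.capture(name): name is "scene" or "top" or "wrist"; returns a dict with "image" (400x640x3 uint8, red, green, blue), "camera_matrix" (3x3 intrinsics, pixels), "dist" ([k1, k2, p1, p2, k3] as OpenCV has them; the pictures are not rectified), "T" (4x4, takes a point from camera to world coordinates). Camera axes: x right, y up, looking along -z (the intrinsics and any distortion apply to the point x, -y, -z); pixel columns grow to the right and rows downward; lengths in m; the calibration is good to about 2 mm. A picture is of the moment at which its call begins. There is no depth.
- robot.finish_job(): hands the job in; it is judged then, once.
The state is a dict: "t": time; "joints": joint angles; "dq": joint speeds; "effort": joint torques, N m; "ee_pos": TCP position; "tcp_rot": TCP orientation; "wrist_force": force on the tool from outside, world axes, zero at the start; "wrist_torque": the same for the moment, N m; "opening": finger opening in m; "grasp_force": force on a finger pad.
Only numpy, scipy, OpenCV 4.12 (cv2) and the standard library are available. Lean on these libraries where they do the work, as an engineer would, in place of code of your own. Each camera call takes 0.05 s, during which the arm holds its last target. There are 200 camera calls.

## Working session

There is one attempt and no reset: what is moved stays moved. The work goes in short steps, Python scripts to look and compute and a tool call to move; the robot and the scene stay as the last step left them, time stands still between calls to the robot, and variables do not carry over. Pictures are saved under pics/ and viewed, at most 14 in all, crops included, and the job is handed in when it is done.

Besides the shell and the picture viewer there is one more tool, called after "Emit:" by a JSON object that holds its "op" and its "data", one argument or row to a line. arm_command: Moves the arm, as the interface text tells. Its arguments: {"type":"object","properties":{"translation":{"type":"array"},"rot":{"type":"array"},"fingers":{"type":"array"},"grip_force":{"type":"number"}},"required":["translation","rot","fingers"]}

```bash
mkdir -p pics; ls
cat > h.py <<'E'
import numpy as np, cv2
from cell import robot
def save(n,f):
    c=robot.capture(n); cv2.imwrite(f'pics/{f}.png',c['image'][:,:,::-1]); np.savez(f'pics/{f}.npz',K=c['camera_matrix'],d=np.array(c['dist'],float),T=c['T']); return c
def w(f,pts,z):
    q=np.load(f'pics/{f}.npz'); T=q['T']; out=[]
    zs=np.broadcast_to(z,len(pts))
    u=cv2.undistortPoints(np.array(pts,float).reshape(-1,1,2),q['K'],q['d']).reshape(-1,2)
    for (a,b),zz in zip(u,zs):
        r=T[:3,:3]@[a,-b,-1]; o=T[:3,3]; out.append(o+r*(zz-o[2])/r[2])
    return np.round(np.array(out),4)
E
python3 - <<'E'
from h import *
for n in('scene','top'): c=save(n,n+'0'); print(c['T'].round(3).tolist())
o=robot.observe(); print(o['ee_pos'],o['tcp_rot'],o['opening'],robot.tcp_to_tips)
E
```

```text
pics
[[0.579, -0.666, 0.47, 1.231], [0.815, 0.47, -0.338, -0.549], [0.004, 0.579, 0.815, 1.358], [0.0, 0.0, 0.0, 1.0]]
[[0.01, 0.999, -0.048, 0.441], [-1.0, 0.01, -0.0, 0.003], [0.0, 0.048, 0.999, 1.345], [0.0, 0.0, 0.0, 1.0]]
[ 0.15134764 -0.52826348  0.22075432] [-3.10947974e+00 -4.36296161e-01 -1.62408062e-04] 0.08540710594251175 0.014
```

View pics/top0.png

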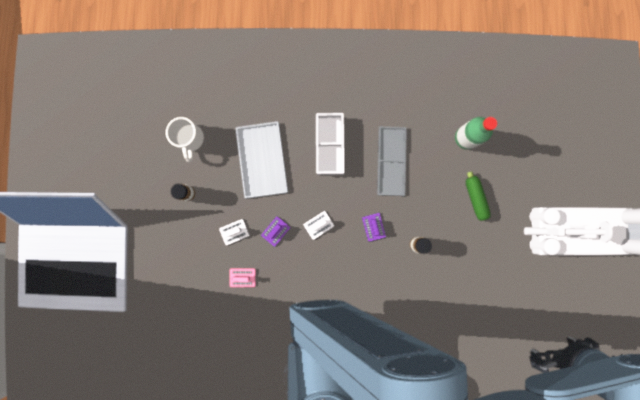

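View pics/scene0.png

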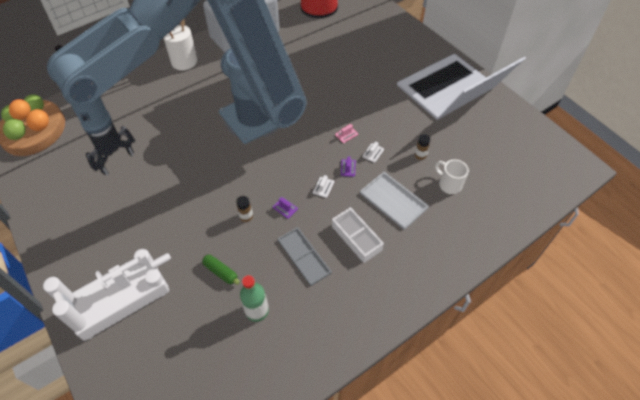

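The top view shows two white cassettes at (234,232) and (319,225). The look-alikes are purple at (275,231) and (374,227), and pink at (243,278). The jars are at (182,192) and (422,245), with the courgette at (478,197). The trays are blade grey at (392,161), caddy at (330,143) and veg at (262,160). I choose the white cassettes and will check them in a crop.

Run:
```python
import cv2
i=cv2.imread('pics/top0.png'); 
cv2.imwrite('pics/c1.png',cv2.resize(i[105:295,160:360],None,fx=4,fy=3.0*4/3*0.75,interpolation=2) if 0 else cv2.resize(i[110:260,160:360],None,fx=4,fy=4,interpolation=2))
cv2.imwrite('pics/c2.png',cv2.resize(i[110:260,310:510],None,fx=4,fy=4,interpolation=2))
```

```text
(no output)
```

View pics/c1.png

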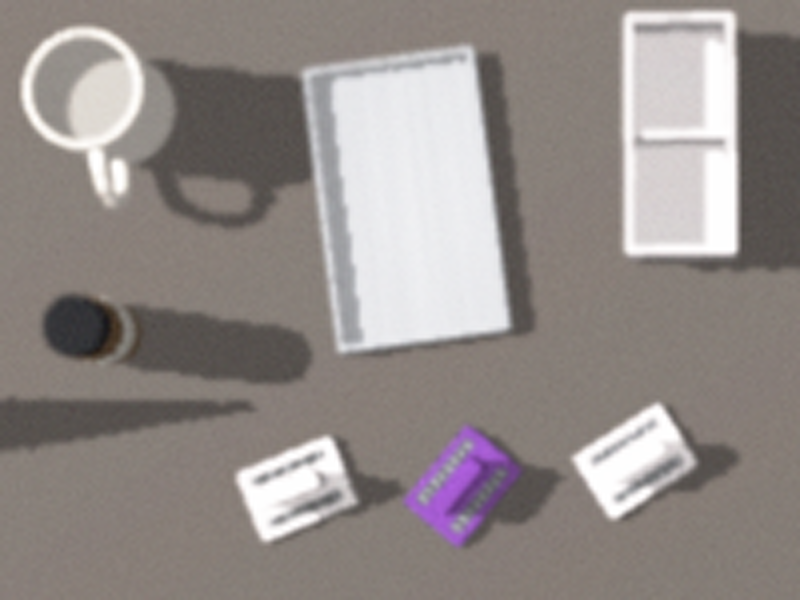

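View pics/c2.png

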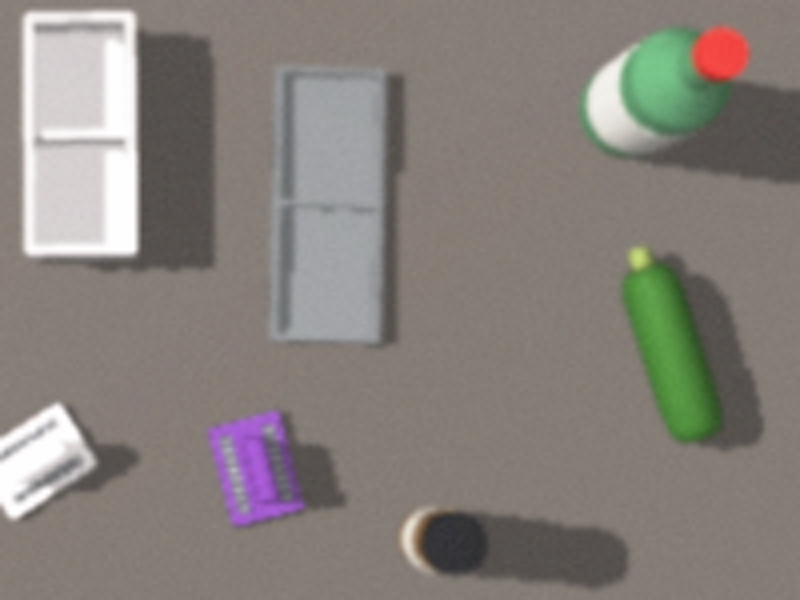

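The cassettes on the left and right of crop 1 are plain white with an upright rib. Only the white ones match, because the purple one is a look-alike.

Run:
```python
from h import *
def p(off,l): return [((x+.5)/4-.5+off,(y+.5)/4-.5+110) for x,y in l]
C={'bladeL':(160,[(236,477),(332,437),(358,503),(268,543)],.008),'bladeR':(160,[(573,458),(657,403),(698,466),(615,521)],.008),
'veg':(160,[(303,70),(472,47),(512,330),(340,352)],.014),'caddy':(160,[(622,13),(736,12),(738,255),(624,255)],.045),'btray':(310,[(276,67),(385,68),(381,343),(270,340)],.012),
'purpL':(160,[(467,425),(523,468),(460,548),(405,505)],.008),'purpR':(310,[(210,430),(282,411),(304,510),(233,526)],.008)}
for n,(o,l,z) in C.items():
    v=w('top0',p(o,l),z); print(n,v.mean(0).round(4),'edge01',np.linalg.norm(v[1]-v[0]).round(3),'e12',np.linalg.norm(v[2]-v[1]).round(3),'ang01',np.degrees(np.arctan2(*(v[1]-v[0]+v[2]-v[3])[[1,0]])).round(1),'ang12',np.degrees(np.arctan2(*(v[2]-v[1]+v[3]-v[0])[[1,0]])).round(1))
for n,o,l,z in [('jarfar',160,[(78,326)],.095),('jarnear',310,[(453,543)],.095),('cour',310,[(648,262),(698,442),(672,352)],.021),('mug',160,[(83,89)],.09),('bottle',310,[(721,54)],.21)]:
    print(n,w('top0',p(o,l),z).tolist())
# scene cross-check helper: tool axes
import scipy.spatial.transform as t
print(t.Rotation.from_rotvec(robot.observe()['tcp_rot']).as_matrix().round(3))
```

```text
bladeL [0.4095 0.2532 0.008 ] edge01 0.073 e12 0.049 ang01 -66.1 ang12 -155.2
bladeR [0.4317 0.0184 0.008 ] edge01 0.07 e12 0.052 ang01 -56.1 ang12 -146.0
veg [0.6132 0.1802 0.014 ] edge01 0.12 e12 0.201 ang01 -82.0 ang12 -171.2
caddy [ 0.656  -0.0099  0.045 ] edge01 0.078 e12 0.167 ang01 -89.2 ang12 -179.0
btray [ 0.6138 -0.1841  0.012 ] edge01 0.077 e12 0.194 ang01 -90.3 ang12 179.0
purpL [0.4134 0.1377 0.008 ] edge01 0.049 e12 0.071 ang01 -126.9 ang12 142.6
purpR [ 0.4282 -0.1357  0.008 ] edge01 0.052 e12 0.07 ang01 -75.8 ang12 -166.6
jarfar [[0.5173, 0.3855, 0.095]]
jarnear [[0.382, -0.255, 0.095]]
cour [[0.5748, -0.408, 0.021], [0.4494, -0.443, 0.021], [0.512, -0.4247, 0.021]]
mug [[0.6758, 0.3884, 0.09]]
bottle [[0.683, -0.3962, 0.21]]
[[ 0.961  0.275 -0.   ]
 [ 0.275 -0.961  0.002]
 [ 0.    -0.002 -1.   ]]
```

```bash
cat >> h.py <<'E'
from scipy.spatial.transform import Rotation as Ro
def go(x,y,z,psi):
    o=robot.observe(); R=Ro.from_rotvec(o['tcp_rot']).as_matrix(); p=np.radians(psi)
    c,s=np.cos(p),np.sin(p); G=np.array([[c,s,0],[s,-c,0],[0,0,-1]])
    print('rot',Ro.from_matrix(R.T@G).as_rotvec().round(3),'then mm (after rot)',(G.T@(np.array([x,y,z])-o['ee_pos'])*1000).round(1),'| before rot',(R.T@(np.array([x,y,z])-o['ee_pos'])*1000).round(1))
E
python3 -c "
from h import *
go(.512,-.425,.15,15.5)"
```

```text
rot [-0.002 -0.     0.008] then mm (after rot) [375.1  -3.1  70.8] | before rot [3.751e+02 1.000e-01 7.090e+01]
```

Emit:
{"op": "arm_command", "data": {
  "translation": [
    [47,0,0],
    [47,0,10],
    [47,0,10],
    [47,0,10],
    [47,0,10],
    [47,0,10],
    [47,0,10],
    [46,0,11],
    [0,0,0],
    [0,0,0]
  ],
  "rot": [
    [0,0,0],
    [0,0,0],
    [0,0,0],
    [0,0,0],
    [0,0,0],
    [0,0,0],
    [0,0,0],
    [0,0,0],
    [0,0,0],
    [0,0,0]
  ],
  "fingers": [100,100,100,100,100,100,100,100,100,100],
  "grip_force": 40
}}

```text
t: 1.35
ee_pos: [0.5114, -0.4254, 0.1499]
tcp_rot: [-3.11, -0.437, 0.002]
wrist_force: [-0.1, 0.3, 0.5]
opening: 0.0855
grasp_force: 0.0
```

```bash
python3 -c "
from h import *
save('wrist','w1')
go(.512,-.425,.021,15.5)"
```

```text
rot [-0.     0.001  0.008] then mm (after rot) [  1.2  -0.6 129.4] | before rot [  1.3  -0.5 129.4]
```

View pics/w1.png

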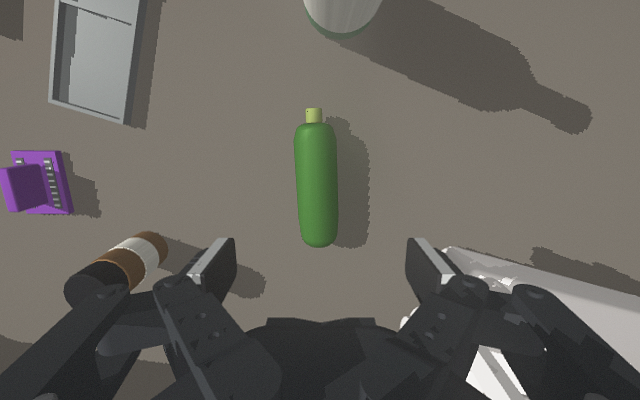

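The wrist view shows the courgette body from (315,122) to (319,247), centred between the fingers. The arm is clear of the bottle.

```bash
python3 -c "
from h import *
print(w('w1',[(315,122),(319,247),(317,185)],[.021,.021,.021]))"
```

```text
[[ 0.5695 -0.4016  0.021 ]
 [ 0.4441 -0.4416  0.021 ]
 [ 0.51   -0.4206  0.021 ]]
```

Emit:
{"op": "arm_command", "data": {
  "translation": [
    [0,0,35],
    [1,0,35],
    [0,0,30],
    [0,0,20],
    [0,0,9]
  ],
  "rot": [
    [0,0,0.01],
    [0,0,0],
    [0,0,0],
    [0,0,0],
    [0,0,0]
  ],
  "fingers": [100,100,100,100,100]
}}

```text
t: 2.02
ee_pos: [0.5112, -0.4258, 0.0207]
tcp_rot: [-3.112, -0.418, 0.002]
wrist_force: [0.1, -2.1, -0.0]
opening: 0.0855
grasp_force: 0.0
```

Emit:
{"op": "arm_command", "data": {
  "translation": [
    [0,0,0],
    [0,0,0],
    [0,0,0],
    [0,0,0],
    [0,0,0],
    [0,0,0],
    [0,0,-20],
    [0,0,-40],
    [0,0,-40],
    [0,0,-40]
  ],
  "rot": [
    [0,0,0],
    [0,0,0],
    [0,0,0],
    [0,0,0],
    [0,0,0],
    [0,0,0],
    [0,0,0],
    [0,0,0],
    [0,0,0],
    [0,0,0]
  ],
  "fingers": [30,30,30,30,30,30,30,30,30,30],
  "grip_force": 40
}}

```text
t: 3.28
ee_pos: [0.5128, -0.4253, 0.1627]
tcp_rot: [3.113, 0.421, -0.0]
wrist_force: [0.5, -0.8, -0.1]
opening: 0.0254
grasp_force: 0.0
```

```bash
python3 -c "
from h import *
o=robot.observe();print(o['ee_pos'],o['opening'],o['grasp_force'],o['wrist_force'])
go(.613,.180,.16,8.8)"
```

```text
[ 0.5128059  -0.42534324  0.162679  ] 0.025430234533455148 0.0 [ 0.51589907 -0.76157933 -0.06131953]
rot [0.    0.    0.115] then mm (after rot) [ 191.6 -582.9    2.7] | before rot [ 257.3 -557.     2.6]
```

```bash
python3 -c "
from h import *
save('wrist','w2')"
```

```text
(no output)
```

View pics/w2.png

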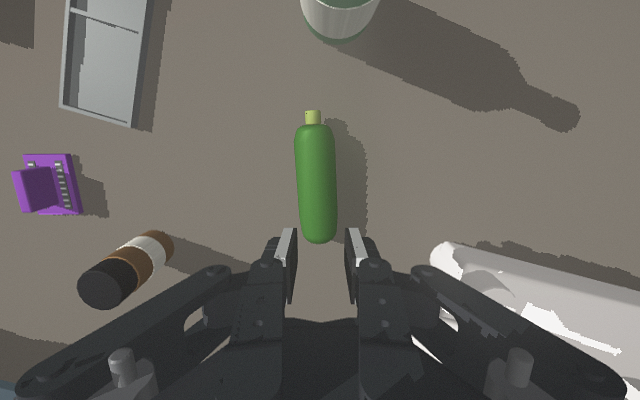

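The courgette is still in place at (316,183) because the pads closed too high on it, as they stand back when partly open. I'll retry lower.

Emit:
{"op": "arm_command", "data": {
  "translation": [
    [0,0,0],
    [0,0,0],
    [0,0,0],
    [0,0,0],
    [0,0,40],
    [-1,0,40],
    [0,0,40],
    [0,0,18],
    [0,0,11.5],
    [0,0,0]
  ],
  "rot": [
    [0,0,0],
    [0,0,0],
    [0,0,0],
    [0,0,0],
    [0,0,0],
    [0,0,0],
    [0,0,0],
    [0,0,0],
    [0,0,0],
    [0,0,0]
  ],
  "fingers": [100,100,100,100,100,100,100,100,100,100]
}}

```text
t: 4.58
ee_pos: [0.512, -0.4257, 0.0121]
tcp_rot: [3.113, 0.421, -0.0]
wrist_force: [-0.7, -0.6, -0.0]
opening: 0.0853
grasp_force: 0.0
```

Emit:
{"op": "arm_command", "data": {
  "translation": [
    [0,0,0],
    [0,0,0],
    [0,0,0],
    [0,0,0],
    [0,0,0],
    [0,0,0],
    [0,0,-5],
    [0,0,-20]
  ],
  "rot": [
    [0,0,0],
    [0,0,0],
    [0,0,0],
    [0,0,0],
    [0,0,0],
    [0,0,0],
    [0,0,0],
    [0,0,0]
  ],
  "fingers": [40,40,40,40,40,40,40,40],
  "grip_force": 50
}}

```text
t: 5.58
ee_pos: [0.511, -0.4247, 0.036]
tcp_rot: [-3.111, -0.421, 0.003]
wrist_force: [0.1, -0.0, -1.3]
opening: 0.04
grasp_force: 50.3
```

Emit:
{"op": "arm_command", "data": {
  "translation": [
    [0,0,-40],
    [0,0,-40],
    [0,0,-40],
    [25,-55,0],
    [25,-55,0],
    [25,-55,0],
    [25,-55,0],
    [25,-55,0],
    [25,-55,0],
    [25,-55,0]
  ],
  "rot": [
    [0,0,0],
    [0,0,0],
    [0,0,0],
    [0,0,0],
    [0,0,0],
    [0,0,0],
    [0,0,0],
    [0,0,0],
    [0,0,0],
    [0,0,0]
  ],
  "fingers": [40,40,40,40,40,40,40,40,40,40]
}}

```text
t: 6.82
ee_pos: [0.5785, -0.0061, 0.1573]
tcp_rot: [3.113, 0.421, 0.001]
wrist_force: [0.9, -0.6, -2.2]
opening: 0.0403
grasp_force: 50.5
```

Emit:
{"op": "arm_command", "data": {
  "translation": [
    [25,-55,0],
    [25,-55,0],
    [25,-55,0],
    [0,0,0],
    [0,0,0]
  ],
  "rot": [
    [0,0,0],
    [0,0,0],
    [0,0,0.115],
    [0,0,0],
    [0,0,0]
  ],
  "fingers": [40,40,40,40,40]
}}

```text
t: 7.45
ee_pos: [0.6065, 0.1709, 0.1568]
tcp_rot: [3.131, 0.244, -0.001]
wrist_force: [-0.3, -0.9, -2.1]
opening: 0.0403
grasp_force: 50.6
```

```bash
python3 -c "
from h import *
save('wrist','w3')
o=robot.observe();print(o['ee_pos'],o['opening'],o['grasp_force'],o['wrist_force'])
go(.613,.180,.017,8.8)"
```

```text
[0.60662397 0.17015039 0.15686994] 0.040354449129449084 50.5838733818382 [-0.62707013 -0.91006324 -1.62129296]
rot [0.001 0.001 0.001] then mm (after rot) [  7.8  -8.8 139.9] | before rot [  7.9  -8.8 139.9]
```

View pics/w3.png

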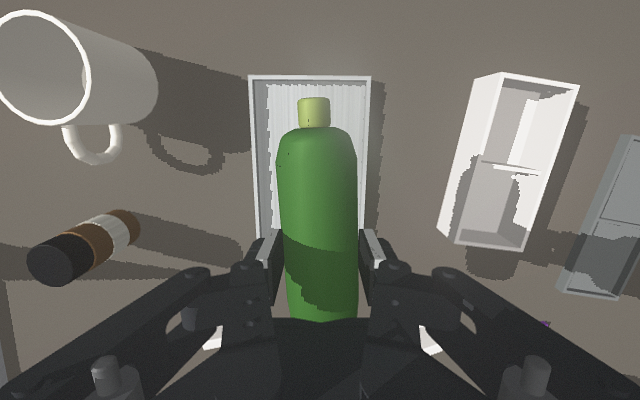

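The courgette is held, centred and parallel to the veg tray (rim from (248,76) to (370,76)).

Emit:
{"op": "arm_command", "data": {
  "translation": [
    [8,-9,40],
    [0,0,40],
    [0,0,30],
    [0,0,20],
    [0,0,8],
    [0,0,2],
    [0,0,0]
  ],
  "rot": [
    [0,0,0],
    [0,0,0],
    [0,0,0],
    [0,0,0],
    [0,0,0],
    [0,0,0],
    [0,0,0]
  ],
  "fingers": [40,40,40,40,40,40,40]
}}

```text
t: 8.38
ee_pos: [0.6142, 0.1804, 0.018]
tcp_rot: [-3.132, -0.24, -0.003]
wrist_force: [0.3, -0.2, -2.0]
opening: 0.0403
grasp_force: 50.6
```

Emit:
{"op": "arm_command", "data": {
  "translation": [
    [0,0,0],
    [0,0,0],
    [0,0,0],
    [0,0,0],
    [0,0,-20],
    [0,0,-40],
    [0,0,-40],
    [0,0,-40]
  ],
  "rot": [
    [0,0,0],
    [0,0,0],
    [0,0,0],
    [0,0,0],
    [0,0,0],
    [0,0,0],
    [0,0,0],
    [0,0,0]
  ],
  "fingers": [62,62,62,62,62,62,62,62]
}}

```text
t: 9.38
ee_pos: [0.6132, 0.1813, 0.1582]
tcp_rot: [-3.132, -0.242, 0.0]
wrist_force: [0.8, -0.6, -0.2]
opening: 0.0531
grasp_force: 0.0
```

```bash
python3 -c "
from h import *
save('wrist','w4')
go(.409,.253,.15,114)
go(.517,.3855,.2,0)"
```

```text
rot [ 0.009 -0.006 -1.836] then mm (after rot) [ 149.4 -160.4   14.7] | before rot [-194.  -102.3   12.8]
rot [-0.    -0.01   0.154] then mm (after rot) [ -99.3 -203.8  -35.3] | before rot [ -66.5 -216.6  -36. ]
```

View pics/w4.png

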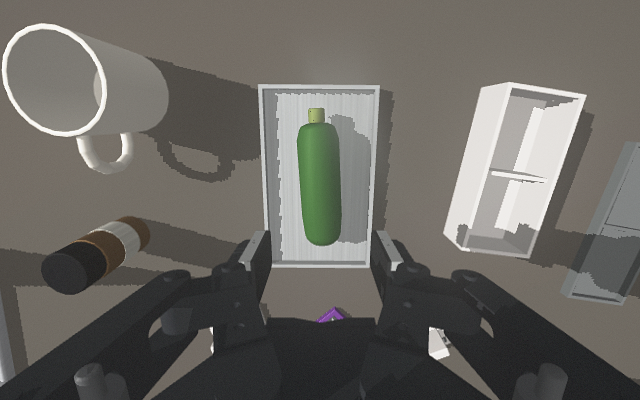

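The courgette lies well inside the rim, from (318,122) to (322,245). The far jar is next.

Emit:
{"op": "arm_command", "data": {
  "translation": [
    [-14,-44,-10],
    [-14,-44,-10],
    [-14,-44,-10],
    [-13,-43,-5],
    [-12,-42,0],
    [0,0,0],
    [0,0,0]
  ],
  "rot": [
    [0,0,0],
    [0,0,0],
    [0,0,0],
    [0,0,0],
    [0,0,0.154],
    [0,0,0],
    [0,0,0]
  ],
  "fingers": [100,100,100,100,100,100,100]
}}

```text
t: 10.3
ee_pos: [0.5139, 0.3851, 0.1917]
tcp_rot: [3.141, 0.003, -0.0]
wrist_force: [-0.2, 0.2, 0.1]
opening: 0.0855
grasp_force: 0.0
```

```bash
python3 -c "
from h import *
save('wrist','w5')
go(.517,.3855,.056,0)
q=np.load('pics/w5.npz')
for p in [(.517,.3855,.0),(.517,.3855,.095)]:
    v=np.linalg.inv(q['T'])@[*p,1]; a=cv2.projectPoints(np.array([[v[0],-v[1],-v[2]]]),np.zeros(3),np.zeros(3),q['K'],q['d'])[0]; print(a)
"
```

```text
rot [0.001 0.    0.001] then mm (after rot) [  2.7  -0.9 135.8] | before rot [  2.7  -1.  135.8]
[[[321.0771371  170.98759261]]]
[[[321.11110381 189.38570637]]]
```

View pics/w5.png

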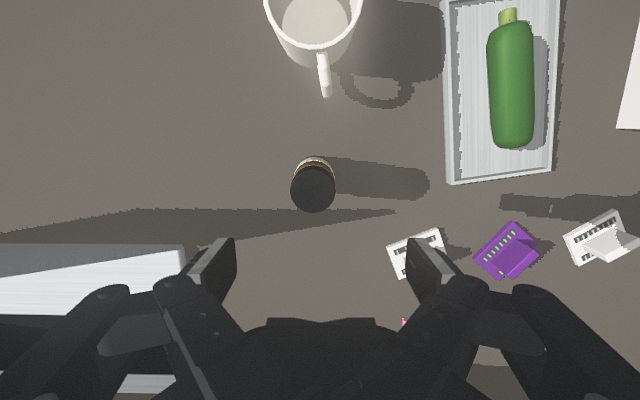

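The cap is at (313,187) against a predicted (321,189), so I shift about 5 mm to +y. The laptop and mug are clear of the fingers.

Emit:
{"op": "arm_command", "data": {
  "translation": [
    [3,-6,20],
    [0,0,35],
    [0,0,35],
    [0,0,30],
    [0,0,16],
    [0,0,0],
    [0,0,0],
    [0,0,0],
    [0,0,0],
    [0,0,0]
  ],
  "rot": [
    [0,0,0],
    [0,0,0],
    [0,0,0],
    [0,0,0],
    [0,0,0],
    [0,0,0],
    [0,0,0],
    [0,0,0],
    [0,0,0],
    [0,0,0]
  ],
  "fingers": [100,100,100,100,100,100,40,40,40,40],
  "grip_force": 40
}}

```text
t: 11.6
ee_pos: [0.5178, 0.3919, 0.0576]
tcp_rot: [-3.14, 0.0, -0.004]
wrist_force: [-0.3, 0.3, 5.9]
opening: 0.0409
grasp_force: 40.4
```

Emit:
{"op": "arm_command", "data": {
  "translation": [
    [0,0,0],
    [0,0,-20],
    [0,0,-40],
    [0,0,-40],
    [0,0,-30],
    [0,0,0]
  ],
  "rot": [
    [0,0,0],
    [0,0,0],
    [0,0,0],
    [0,0,0],
    [0,0,0],
    [0,0,0]
  ],
  "fingers": [40,40,40,40,40,40]
}}

```text
t: 12.35
ee_pos: [0.5183, 0.3922, 0.189]
tcp_rot: [-3.139, 0.0, -0.008]
wrist_force: [-0.0, -1.3, -1.4]
opening: 0.0413
grasp_force: 40.8
```

```bash
python3 -c "
from h import *
go(.696,-.010,.18,0)"
```

```text
rot [-0.003 -0.005 -0.   ] then mm (after rot) [177.7 402.2   9. ] | before rot [177.7 402.2   8.8]
```

Emit:
{"op": "arm_command", "data": {
  "translation": [
    [0,50,0],
    [20,50,0],
    [25,50,0],
    [25,50,0],
    [25,50,0],
    [25,50,0],
    [25,50,0],
    [25,40,0],
    [8,12,0],
    [0,0,0]
  ],
  "rot": [
    [0,0,0],
    [0,0,0],
    [0,0,0],
    [0,0,0],
    [0,0,0],
    [0,0,0],
    [0,0,0],
    [0,0,0],
    [0,0,0],
    [0,0,0]
  ],
  "fingers": [40,40,40,40,40,40,40,40,40,40]
}}

```text
t: 13.6
ee_pos: [0.6942, -0.0111, 0.184]
tcp_rot: [-3.141, 0.003, 0.005]
wrist_force: [-0.5, -0.2, -1.4]
opening: 0.0411
grasp_force: 41.0
```

```bash
python3 -c "
from h import *
save('wrist','w6')
o=robot.observe();print(o['joints'],o['opening'])
go(.696,-.010,.062,0)"
```

```text
[-1.74901597e-01  5.43282816e-01  1.19564202e+00  7.31907741e-04
  1.40549664e+00  1.39606895e+00] 0.041038793811442445
rot [-0.001  0.003 -0.   ] then mm (after rot) [  2.1   0.2 122.5] | before rot [  2.4   0.3 122.5]
```

View pics/w6.png

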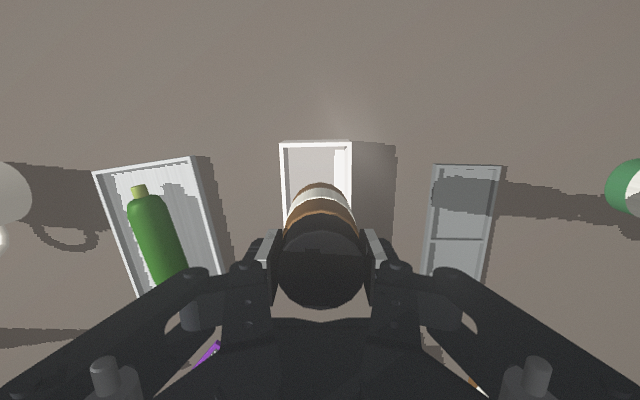

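The jar is held upright above the far bay. The caddy rim spans columns 281–351, so I shift 3 mm left.

Emit:
{"op": "arm_command", "data": {
  "translation": [
    [2,-3,30],
    [0,0,30],
    [0,0,30],
    [0,0,20],
    [0,0,8],
    [0,0,3],
    [0,0,1.5],
    [0,0,0],
    [0,0,0]
  ],
  "rot": [
    [0,0,0],
    [0,0,0],
    [0,0,0],
    [0,0,0],
    [0,0,0],
    [0,0,0],
    [0,0,0],
    [0,0,0],
    [0,0,0]
  ],
  "fingers": [40,40,40,40,40,40,40,40,40]
}}

```text
t: 14.78
ee_pos: [0.6972, -0.0078, 0.0642]
tcp_rot: [3.141, -0.001, 0.002]
wrist_force: [0.6, 0.3, -0.8]
opening: 0.0408
grasp_force: 41.0
```

Emit:
{"op": "arm_command", "data": {
  "translation": [
    [0,0,0],
    [0,0,0],
    [0,0,0],
    [0,0,0],
    [0,0,0],
    [0,0,-15],
    [0,0,-35],
    [0,0,-40],
    [0,0,-40],
    [0,0,0]
  ],
  "rot": [
    [0,0,0],
    [0,0,0],
    [0,0,0],
    [0,0,0],
    [0,0,0],
    [0,0,0],
    [0,0,0],
    [0,0,0],
    [0,0,0],
    [0,0,0]
  ],
  "fingers": [75,75,75,75,75,80,80,80,80,80]
}}

```text
t: 16.02
ee_pos: [0.6994, -0.008, 0.1998]
tcp_rot: [3.14, -0.0, 0.015]
wrist_force: [1.6, -0.4, 0.1]
opening: 0.0683
grasp_force: 0.0
```

```bash
python3 -c "
from h import *
go(.382,-.253,.18,0)"
```

```text
rot [ 0.002 -0.01  -0.   ] then mm (after rot) [-317.4  245.    19.8] | before rot [-317.6  245.    17.1]
```

Emit:
{"op": "arm_command", "data": {
  "translation": [
    [-40,30,0],
    [-40,30,0],
    [-40,30,0],
    [-40,30,0],
    [-40,30,0],
    [-40,30,0],
    [-40,30,0],
    [-37,32,15],
    [0,0,0],
    [0,0,0]
  ],
  "rot": [
    [0,0,0],
    [0,0,0],
    [0,0,0],
    [0,0,0],
    [0,0,0],
    [0,0,0],
    [0,0,0],
    [0,0,0],
    [0,0,0],
    [0,0,0]
  ],
  "fingers": [100,100,100,100,100,100,100,100,100,100]
}}

```text
t: 17.27
ee_pos: [0.38, -0.2495, 0.1787]
tcp_rot: [-3.141, 0.002, -0.001]
wrist_force: [-0.2, -0.3, 0.2]
opening: 0.0853
grasp_force: 0.0
```

```bash
python3 -c "
from h import *
save('wrist','w7')
go(.382,-.253,.057,0)
q=np.load('pics/w7.npz')
for p in [(.382,-.253,.0),(.382,-.253,.095)]:
    v=np.linalg.inv(q['T'])@[*p,1]; a=cv2.projectPoints(np.array([[v[0],-v[1],-v[2]]]),np.zeros(3),np.zeros(3),q['K'],q['d'])[0]; print(a)
"
```

```text
rot [-0.    -0.001  0.   ] then mm (after rot) [  1.6   3.7 121.8] | before rot [  1.5   3.7 121.8]
[[[324.55828384 173.84655633]]]
[[[325.77556551 194.19588618]]]
```

View pics/w7.png

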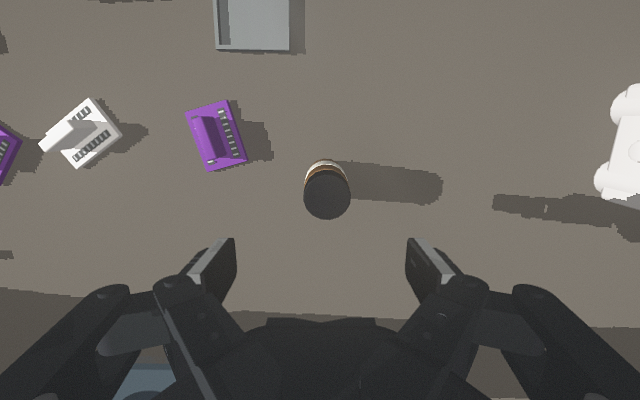

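The cap is at (327,195), matching the prediction, so I grasp it.

Emit:
{"op": "arm_command", "data": {
  "translation": [
    [1,4,20],
    [0,0,35],
    [0,0,30],
    [0,0,25],
    [0,0,12],
    [0,0,0],
    [0,0,0],
    [0,0,0],
    [0,0,0],
    [0,0,0]
  ],
  "rot": [
    [0,0,0],
    [0,0,0],
    [0,0,0],
    [0,0,0],
    [0,0,0],
    [0,0,0],
    [0,0,0],
    [0,0,0],
    [0,0,0],
    [0,0,0]
  ],
  "fingers": [100,100,100,100,100,100,40,40,40,40]
}}

```text
t: 18.58
ee_pos: [0.3813, -0.2541, 0.0575]
tcp_rot: [3.14, -0.001, 0.002]
wrist_force: [-0.4, 0.6, 5.8]
opening: 0.0412
grasp_force: 39.9
```

Emit:
{"op": "arm_command", "data": {
  "translation": [
    [0,0,0],
    [0,0,-20],
    [0,0,-40],
    [0,0,-40],
    [0,0,-30],
    [0,0,0]
  ],
  "rot": [
    [0,0,0],
    [0,0,0],
    [0,0,0],
    [0,0,0],
    [0,0,0],
    [0,0,0]
  ],
  "fingers": [40,40,40,40,40,40]
}}

```text
t: 19.32
ee_pos: [0.3818, -0.2548, 0.1887]
tcp_rot: [3.138, -0.001, 0.006]
wrist_force: [-0.2, 0.3, -1.7]
opening: 0.0408
grasp_force: 41.1
```

```bash
python3 -c "
from h import *
go(.616,-.008,.18,0)"
```

```text
rot [ 0.004 -0.004 -0.   ] then mm (after rot) [ 234.2 -246.8    8.7] | before rot [ 234.  -246.9    8.6]
```

Emit:
{"op": "arm_command", "data": {
  "translation": [
    [38,-41,0],
    [40,-41,0],
    [39,-41,0],
    [39,-41,0],
    [39,-41,0],
    [39,-41,0],
    [0,0,0],
    [0,0,0]
  ],
  "rot": [
    [0,0,0],
    [0,0,0],
    [0,0,0],
    [0,0,0],
    [0,0,0],
    [0,0,0],
    [0,0,0],
    [0,0,0]
  ],
  "fingers": [40,40,40,40,40,40,40,40]
}}

```text
t: 20.32
ee_pos: [0.6137, -0.0075, 0.1845]
tcp_rot: [-3.141, -0.001, 0.006]
wrist_force: [-0.3, -0.7, -2.2]
opening: 0.041
grasp_force: 41.2
```

```bash
python3 -c "
from h import *
save('wrist','w8')
print(robot.observe()['opening']); go(.616,-.008,.0635,0)"
```

```text
0.04099034509094499
rot [-0.     0.003 -0.   ] then mm (after rot) [ 2.400e+00 -1.000e-01  1.216e+02] | before rot [ 2.700e+00 -1.000e-01  1.216e+02]
```

View pics/w8.png

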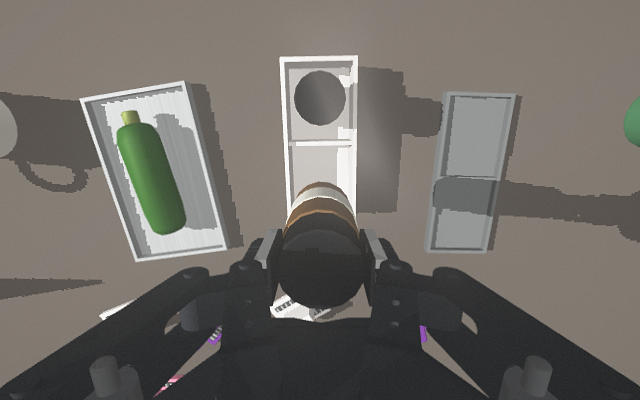

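The first jar stands in the far bay at (320,98), and the second is above the near bay. I lower it.

Emit:
{"op": "arm_command", "data": {
  "translation": [
    [2,0,30],
    [0,0,30],
    [0,0,30],
    [0,0,20],
    [0,0,8],
    [0,0,3],
    [0,0,0.5],
    [0,0,0],
    [0,0,0]
  ],
  "rot": [
    [0,0,0],
    [0,0,0],
    [0,0,0],
    [0,0,0],
    [0,0,0],
    [0,0,0],
    [0,0,0],
    [0,0,0],
    [0,0,0]
  ],
  "fingers": [40,40,40,40,40,40,40,40,40]
}}

```text
t: 21.5
ee_pos: [0.6172, -0.0076, 0.0657]
tcp_rot: [3.141, -0.0, 0.002]
wrist_force: [0.3, 0.5, -1.2]
opening: 0.0408
grasp_force: 41.2
```

Emit:
{"op": "arm_command", "data": {
  "translation": [
    [0,0,0],
    [0,0,0],
    [0,0,0],
    [0,0,0],
    [0,0,0],
    [0,0,-15],
    [0,0,-35],
    [0,0,-40],
    [0,0,-40],
    [0,0,0]
  ],
  "rot": [
    [0,0,0],
    [0,0,0],
    [0,0,0],
    [0,0,0],
    [0,0,0],
    [0,0,0],
    [0,0,0],
    [0,0,0],
    [0,0,0],
    [0,0,0]
  ],
  "fingers": [75,75,75,75,75,80,80,80,80,80]
}}

```text
t: 22.75
ee_pos: [0.6194, -0.0081, 0.2005]
tcp_rot: [3.14, -0.0, 0.014]
wrist_force: [-0.9, 1.0, -0.9]
opening: 0.0684
grasp_force: 0.0
```

```bash
python3 -c "
from h import *
go(.432,.019,.15,-56)"
```

```text
rot [-0.003 -0.009  0.977] then mm (after rot) [-127.2  140.2   50.5] | before rot [-187.8  -27.1   48.7]
```

Emit:
{"op": "arm_command", "data": {
  "translation": [
    [-47,-7,0],
    [-47,-7,0],
    [-47,-7,0],
    [-47,-6,0],
    [0,0,10],
    [0,0,10],
    [0,0,10],
    [0,0,10],
    [0,0,8],
    [0,0,0]
  ],
  "rot": [
    [0,0,0],
    [0,0,0],
    [0,0,0],
    [0,0,0.15],
    [0,0,0.16],
    [0,0,0.17],
    [0,0,0.17],
    [0,0,0.17],
    [0,0,0.16],
    [0,0,0]
  ],
  "fingers": [100,100,100,100,100,100,100,100,100,100]
}}

```text
t: 24.0
ee_pos: [0.428, 0.0196, 0.1464]
tcp_rot: [2.772, -1.477, -0.003]
wrist_force: [0.1, -0.7, 0.9]
opening: 0.0853
grasp_force: 0.0
```

```bash
python3 -c "
from h import *
save('wrist','w9')
go(.432,.019,.0275,-56)
q=np.load('pics/w9.npz')
for p in [(.4317,.0184,.042)]:
    v=np.linalg.inv(q['T'])@[*p,1]; a=cv2.projectPoints(np.array([[v[0],-v[1],-v[2]]]),np.zeros(3),np.zeros(3),q['K'],q['d'])[0]; print(a)
"
```

```text
rot [0.001 0.001 0.   ] then mm (after rot) [  2.4  -2.7 119.4] | before rot [  2.5  -2.7 119.4]
[[[317.63298963 186.69689881]]]
```

View pics/w9.png

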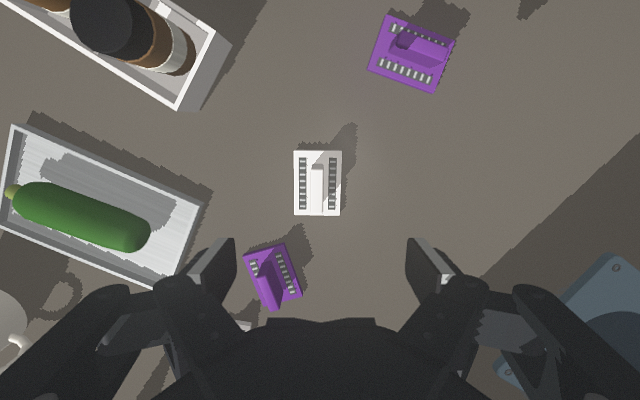

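The white cassette's rib is at (317,188), aligned with the tool x and centred. I grasp it.

Emit:
{"op": "arm_command", "data": {
  "translation": [
    [2,-2,35],
    [0,0,35],
    [0,0,25],
    [0,0,16],
    [0,0,8],
    [0,0,0],
    [0,0,0],
    [0,0,0],
    [0,0,0],
    [0,0,0]
  ],
  "rot": [
    [0,0,0],
    [0,0,0],
    [0,0,0],
    [0,0,0],
    [0,0,0],
    [0,0,0],
    [0,0,0],
    [0,0,0],
    [0,0,0],
    [0,0,0]
  ],
  "fingers": [100,100,100,100,60,40,5,5,5,5]
}}

```text
t: 25.3
ee_pos: [0.4324, 0.0188, 0.0286]
tcp_rot: [-2.771, 1.478, -0.003]
wrist_force: [1.3, 1.6, 4.6]
opening: 0.0106
grasp_force: 39.4
```

Emit:
{"op": "arm_command", "data": {
  "translation": [
    [0,0,0],
    [0,0,0],
    [0,0,-15],
    [0,0,-35],
    [0,0,-40],
    [0,0,-30],
    [0,0,0]
  ],
  "rot": [
    [0,0,0],
    [0,0,0],
    [0,0,0],
    [0,0,0],
    [0,0,0],
    [0,0,0],
    [0,0,0]
  ],
  "fingers": [5,5,5,5,5,5,5]
}}

```text
t: 26.18
ee_pos: [0.4329, 0.0185, 0.1498]
tcp_rot: [-2.771, 1.478, -0.007]
wrist_force: [-0.0, 0.0, -1.2]
opening: 0.0101
grasp_force: 39.1
```

```bash
python3 -c "
from h import *
go(.661,-.182,.15,-1)
print(w('top0',[(323+70,161)],.012))"
```

```text
rot [-0.001 -0.004 -0.963] then mm (after rot) [ 2.315e+02  1.965e+02 -2.000e-01] | before rot [293.5 -77.8   1. ]
[[ 0.6125 -0.1878  0.012 ]]
```

Emit:
{"op": "arm_command", "data": {
  "translation": [
    [49,-13,0],
    [49,-13,0],
    [49,-13,0],
    [49,-13,0],
    [49,-13,0],
    [48,-13,0],
    [0,0,0],
    [0,0,0],
    [0,0,0],
    [0,0,0]
  ],
  "rot": [
    [0,0,0],
    [0,0,0],
    [0,0,0],
    [0,0,0],
    [0,0,-0.16],
    [0,0,-0.16],
    [0,0,-0.16],
    [0,0,-0.16],
    [0,0,-0.16],
    [0,0,-0.16]
  ],
  "fingers": [5,5,5,5,5,5,5,5,5,5]
}}

```text
t: 27.42
ee_pos: [0.6631, -0.1744, 0.1451]
tcp_rot: [-3.14, 0.024, 0.006]
wrist_force: [0.5, -0.6, -0.6]
opening: 0.01
grasp_force: 39.1
```

```bash
python3 -c "
from h import *
for v in (w('w8',[(444,93),(515,95),(489,252),(426,251)],.012),): print(v,v.mean(0))
print(robot.observe()['opening']); go(.661,-.182,.034,-1)"
```

```text
[[ 0.7061 -0.1408  0.012 ]
 [ 0.7047 -0.2196  0.012 ]
 [ 0.516  -0.2203  0.012 ]
 [ 0.5176 -0.1397  0.012 ]] [ 0.6111 -0.1801  0.012 ]
0.009953173210113483
rot [-0.001  0.004  0.002] then mm (after rot) [ -2.    7.6 111.1] | before rot [ -1.6   7.8 111.1]
```

Emit:
{"op": "arm_command", "data": {
  "translation": [
    [-3,8,30],
    [0,0,30],
    [0,0,25],
    [0,0,15],
    [0,0,8],
    [0,0,3],
    [0,0,1],
    [0,0,0]
  ],
  "rot": [
    [0,0,0],
    [0,0,0],
    [0,0,0],
    [0,0,0],
    [0,0,0],
    [0,0,0],
    [0,0,0],
    [0,0,0]
  ],
  "fingers": [5,5,5,5,5,5,5,5]
}}

```text
t: 28.42
ee_pos: [0.6617, -0.1828, 0.0369]
tcp_rot: [3.141, -0.032, 0.002]
wrist_force: [0.2, 0.8, -0.1]
opening: 0.01
grasp_force: 39.1
```

Emit:
{"op": "arm_command", "data": {
  "translation": [
    [0,0,0],
    [0,0,0],
    [0,0,0],
    [0,0,0],
    [0,0,-15],
    [0,0,-35],
    [0,0,-40],
    [0,0,-40],
    [0,0,0]
  ],
  "rot": [
    [0,0,0],
    [0,0,0],
    [0,0,0],
    [0,0,0],
    [0,0,0],
    [0,0,0],
    [0,0,0],
    [0,0,0],
    [0,0,0]
  ],
  "fingers": [45,45,45,45,45,45,45,45,45]
}}

```text
t: 29.55
ee_pos: [0.6637, -0.1837, 0.1721]
tcp_rot: [3.137, -0.031, 0.014]
wrist_force: [-0.5, -0.1, 0.3]
opening: 0.0384
grasp_force: 0.0
```

```bash
python3 -c "
from h import *
go(.4095,.254,.16,-66); go(.4095,.254,.16,114); print(robot.observe()['joints'])"
```

```text
rot [-0.002 -0.01   1.132] then mm (after rot) [-503.3   54.2   12.1] | before rot [-263.  -432.6    8. ]
rot [ 1.20e-02 -2.00e-03 -2.01e+00] then mm (after rot) [503.3 -54.2  12.1] | before rot [-263.  -432.6    8. ]
[-4.31636879e-01  5.32800531e-01  1.24370657e+00 -1.56821726e-05
  1.35515214e+00  1.15919193e+00]
```

Emit:
{"op": "arm_command", "data": {
  "translation": [
    [-29,-48,0],
    [-29,-48,0],
    [-29,-48,0],
    [-29,-48,0],
    [-29,-48,0],
    [-29,-48,0],
    [-29,-48,0],
    [-30,-48,0],
    [-30,-48,0],
    [0,0,0]
  ],
  "rot": [
    [0,0,0],
    [0,0,0],
    [0,0,0],
    [0,0,0],
    [0,0,0],
    [0,0,0],
    [0,0,0],
    [0,0,0],
    [0,0,0],
    [0,0,0]
  ],
  "fingers": [100,100,100,100,100,100,100,100,100,100]
}}

```text
t: 30.8
ee_pos: [0.4041, 0.2573, 0.1659]
tcp_rot: [-3.141, 0.023, 0.002]
wrist_force: [1.0, -0.2, -0.2]
opening: 0.0853
grasp_force: 0.0
```

Emit:
{"op": "arm_command", "data": {
  "translation": [
    [0,0,0],
    [0,0,0],
    [0,0,0],
    [0,0,0],
    [0,0,0],
    [0,0,0],
    [0,0,0],
    [0,0,0],
    [0,0,0],
    [0,0,0]
  ],
  "rot": [
    [0,0,-0.18],
    [0,0,-0.18],
    [0,0,-0.18],
    [0,0,-0.18],
    [0,0,-0.18],
    [0,0,-0.18],
    [0,0,-0.18],
    [0,0,-0.18],
    [0,0,-0.18],
    [0,0,-0.18]
  ],
  "fingers": [100,100,100,100,100,100,100,100,100,100]
}}

```text
t: 32.05
ee_pos: [0.4074, 0.2535, 0.1659]
tcp_rot: [1.972, 2.446, -0.001]
wrist_force: [-0.1, 0.9, 0.5]
opening: 0.0855
grasp_force: 0.0
```

Emit:
{"op": "arm_command", "data": {
  "translation": [
    [0,0,0],
    [0,0,0],
    [0,0,0]
  ],
  "rot": [
    [0,0,-0.17],
    [0,0,-0.04],
    [0,0,0]
  ],
  "fingers": [100,100,100]
}}

```text
t: 32.42
ee_pos: [0.4074, 0.2537, 0.1659]
tcp_rot: [1.713, 2.633, -0.001]
wrist_force: [-0.1, -0.2, -1.0]
opening: 0.0857
grasp_force: 0.0
```

```bash
python3 -c "
from h import *
save('wrist','w10')
go(.4095,.254,.0275,114)
q=np.load('pics/w10.npz')
for p in [(.4095,.254,.042)]:
    v=np.linalg.inv(q['T'])@[*p,1]; a=cv2.projectPoints(np.array([[v[0],-v[1],-v[2]]]),np.zeros(3),np.zeros(3),q['K'],q['d'])[0]; print(a)
c=cv2.imread('pics/w10.png'); m=(c.min(2)>150).astype(np.uint8); m[240:]=0
n,l,s,ce=cv2.connectedComponentsWithStats(m); 
for i in range(1,n):
    if s[i,4]>150: print(s[i],ce[i], cv2.minAreaRect(np.argwhere(l==i)[:,::-1].astype(np.float32)))
"
```

```text
rot [-0.     0.    -0.002] then mm (after rot) [ -0.7   2.  138.4] | before rot [ -0.7   2.1 138.4]
[[[322.82871428 188.59111216]]]
[ 179  113   62   76 1786] [208.50447928 147.44512878] ((208.2603759765625, 150.2449493408203), (46.81226348876953, 64.38316345214844), 19.025604248046875)
[ 565  129   75   22 1095] [608.12968037 137.39543379] ((603.123046875, 135.515380859375), (74.7929458618164, 19.845558166503906), 7.125016689300537)
[ 302  145   45   63 2022] [324.28437191 175.31552918] ((323.9999694824219, 175.99998474121094), (43.99999237060547, 61.99999237060547), 0.0)
[551 148  71  22 540] [592.51296296 158.20740741] ((586.1273803710938, 156.06687927246094), (71.9524154663086, 10.553020477294922), 16.389541625976562)
[628 161  12  57 267] [633.51310861 190.91011236] ((633.5, 189.0), (56.0, 11.0), 90.0)
[387 230  38  10 167] [399.77245509 236.10179641] ((405.5, 234.5), (37.0, 9.0), 0.0)
```

The only cassette-sized white blob is at (324,176), 44×62 px and axis-aligned. It sits at the predicted position, so I grasp it.

Emit:
{"op": "arm_command", "data": {
  "translation": [
    [-1,2,40],
    [0,0,40],
    [0,0,30],
    [0,0,19],
    [0,0,9],
    [0,0,0],
    [0,0,0],
    [0,0,0],
    [0,0,0],
    [0,0,0]
  ],
  "rot": [
    [0,0,0],
    [0,0,0],
    [0,0,0],
    [0,0,0],
    [0,0,0],
    [0,0,0],
    [0,0,0],
    [0,0,0],
    [0,0,0],
    [0,0,0]
  ],
  "fingers": [100,100,100,100,60,40,5,5,5,5]
}}

```text
t: 33.72
ee_pos: [0.4101, 0.2548, 0.0288]
tcp_rot: [1.71, 2.634, 0.003]
wrist_force: [1.2, 1.0, 4.7]
opening: 0.0102
grasp_force: 39.3
```

Emit:
{"op": "arm_command", "data": {
  "translation": [
    [0,0,0],
    [0,0,0],
    [0,0,-15],
    [0,0,-40],
    [0,0,-40],
    [0,0,-50],
    [0,0,0]
  ],
  "rot": [
    [0,0,0],
    [0,0,0],
    [0,0,0],
    [0,0,0],
    [0,0,0],
    [0,0,0],
    [0,0,0]
  ],
  "fingers": [5,5,5,5,5,5,5]
}}

```text
t: 34.6
ee_pos: [0.4112, 0.2553, 0.1774]
tcp_rot: [1.708, 2.631, 0.01]
wrist_force: [0.2, -0.1, -1.6]
opening: 0.0095
grasp_force: 39.1
```

```bash
python3 -c "
from h import *
go(.566,-.182,.17,179)"
```

```text
rot [ 0.007  0.005 -1.134] then mm (after rot) [-162.4 -434.5    7.4] | before rot [-462.4  -36.7    7.5]
```

Emit:
{"op": "arm_command", "data": {
  "translation": [
    [-46,-4,0],
    [-46,-4,0],
    [-46,-4,0],
    [-46,-4,0],
    [-46,-4,0],
    [-46,-4,0],
    [-46,-4,0],
    [-46,-4,0],
    [-47,-2,0],
    [-47,-2,0]
  ],
  "rot": [
    [0,0,0],
    [0,0,0],
    [0,0,0],
    [0,0,0],
    [0,0,0],
    [0,0,0],
    [0,0,0],
    [0,0,0],
    [0,0,0],
    [0,0,0]
  ],
  "fingers": [5,5,5,5,5,5,5,5,5,5]
}}

```text
t: 35.85
ee_pos: [0.5635, -0.1831, 0.1718]
tcp_rot: [-1.709, -2.632, 0.0]
wrist_force: [0.4, 0.6, -0.1]
opening: 0.0101
grasp_force: 39.1
```

Emit:
{"op": "arm_command", "data": {
  "translation": [
    [0,0,0],
    [0,0,0],
    [0,0,0],
    [0,0,0],
    [0,0,0],
    [0,0,0],
    [0,0,0],
    [0,0,0],
    [0,0,0]
  ],
  "rot": [
    [0,0,-0.164],
    [0,0,-0.16],
    [0,0,-0.16],
    [0,0,-0.16],
    [0,0,-0.17],
    [0,0,-0.16],
    [0,0,-0.16],
    [0,0,0],
    [0,0,0]
  ],
  "fingers": [5,5,5,5,5,5,5,5,5]
}}

```text
t: 36.98
ee_pos: [0.5637, -0.1819, 0.1724]
tcp_rot: [-0.033, -3.14, -0.001]
wrist_force: [0.1, -0.5, -0.2]
opening: 0.0101
grasp_force: 39.1
```

```bash
python3 -c "
from h import *
print(robot.observe()['opening']); go(.566,-.182,.033,179)"
```

```text
0.01009734927687679
rot [ 0.001 -0.001 -0.003] then mm (after rot) [ -2.3  -0.  139.4] | before rot [-2.500e+00 -1.000e-01  1.394e+02]
```

Emit:
{"op": "arm_command", "data": {
  "translation": [
    [-2,0,40],
    [0,0,40],
    [0,0,30],
    [0,0,18],
    [0,0,7],
    [0,0,3],
    [0,0,1],
    [0,0,0],
    [0,0,0]
  ],
  "rot": [
    [0,0,0],
    [0,0,0],
    [0,0,0],
    [0,0,0],
    [0,0,0],
    [0,0,0],
    [0,0,0],
    [0,0,0],
    [0,0,0]
  ],
  "fingers": [5,5,5,5,5,5,5,5,5]
}}

```text
t: 38.1
ee_pos: [0.5666, -0.1824, 0.0346]
tcp_rot: [0.028, 3.14, -0.001]
wrist_force: [0.1, 0.0, -0.7]
opening: 0.0098
grasp_force: 39.1
```

Emit:
{"op": "arm_command", "data": {
  "translation": [
    [0,0,0],
    [0,0,0],
    [0,0,0],
    [0,0,0],
    [0,0,-15],
    [0,0,-35],
    [0,0,-40],
    [0,0,-40],
    [0,0,-40],
    [0,0,0]
  ],
  "rot": [
    [0,0,0],
    [0,0,0],
    [0,0,0],
    [0,0,0],
    [0,0,0],
    [0,0,0],
    [0,0,0],
    [0,0,0],
    [0,0,0],
    [0,0,0]
  ],
  "fingers": [45,45,45,45,45,45,45,45,45,45]
}}

```text
t: 39.35
ee_pos: [0.5684, -0.1833, 0.2093]
tcp_rot: [0.028, 3.133, -0.007]
wrist_force: [-0.9, -1.2, -0.3]
opening: 0.0385
grasp_force: 0.0
```

Emit:
{"op": "arm_command", "data": {
  "translation": [
    [45,0,-10],
    [45,0,-10],
    [45,0,-10],
    [45,0,-10],
    [45,0,0],
    [0,0,0],
    [0,0,0],
    [0,0,0]
  ],
  "rot": [
    [0,0,0],
    [0,0,0],
    [0,0,0],
    [0,0,0],
    [0,0,0],
    [0,0,0],
    [0,0,0],
    [0,0,0]
  ],
  "fingers": [45,45,45,45,45,45,45,45]
}}

```text
t: 40.35
ee_pos: [0.342, -0.1783, 0.2439]
tcp_rot: [0.027, 3.141, 0.0]
wrist_force: [0.8, 0.1, 0.5]
opening: 0.0383
grasp_force: 0.0
```

```bash
python3 -c "
from h import *
save('top','t9'); save('scene','s9')
a=cv2.imread('pics/t9.png')[100:210,225:425]; b=cv2.imread('pics/s9.png')[165:295,265:435]
a=cv2.resize(a,(546,300),interpolation=2); b=cv2.resize(b,(392,300),interpolation=2)
o=np.zeros((600,546,3),np.uint8); o[:300]=a; o[300:,:392]=b
cv2.imwrite('pics/f.png',o)"
```

```text
(no output)
```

View pics/f.png

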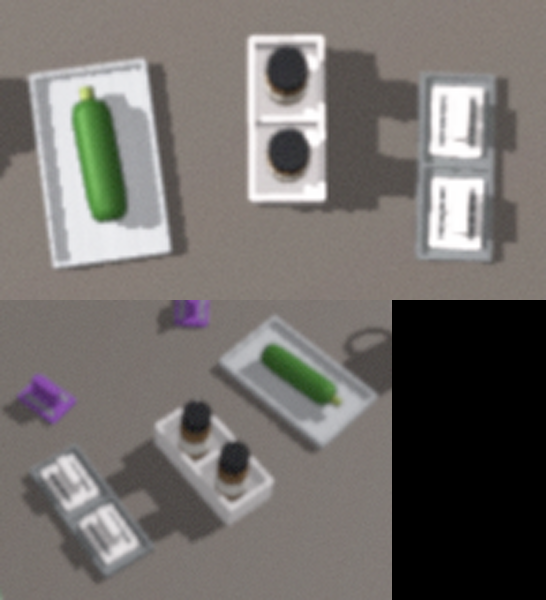

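Both jars stand in their bays at (288,72) and (288,152). Both cassettes lie flat in theirs at (458,122) and (456,212), and the courgette is inside the rim at (100,158).

```bash
python3 -c "
from h import *
print(robot.finish_job())"
```

```text
the job is handed in; nothing more can be done
None
```

All five things are in their trays and released, and I handed the job in at about 40 s; the final pictures showed everything in place, but no verdict was returned.

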